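# Lay out the fret-dressing kit in order of use

## Robot

A 7-joint arm with a two-finger parallel gripper is mounted at the origin on the work surface. World frame = base frame: x ahead of the robot, y to its left, z up, the work surface at z = 0. Lengths are in mm, angles in rad, forces in N, time in s.
With the tool pointing down it reaches from about 400 to 875 mm from the base axis. Payload 4.4 kg.
Tool frame: the origin (TCP) lies midway between the tips of the shut fingers; the grasp point (between the pads) lies 19 mm behind it; z points along the fingers, y is the line along which they close (so a half turn about z gives the same grasp; the last joint's range is limited). The gripper opens to 85 mm and grips with 20 to 120 N. Pads are 22 mm wide; open, the fingers measure 114 mm over their backs; the gripper's body (76 mm by 85 mm) begins 54 mm behind the grasp point. The pads swing forward as they close: fully open they stand 13 mm farther back than shut.
Start: joints at [-1.388, 0.628, 0.038, 1.517, -0.027, 0.996, -0.02], TCP at [160.031, 630.006, 231.313] pointing down, gripper open.
Joint ranges: [-3.06, 3.06], [-0.37, 2.12], [-1.25, 1.32], [0.18, 2.47], [-1.1, 4.24], [0.23, 1.98], [-2.94, 2.94]. Speed limits (rad/s): [2.57, 2.57, 3.14, 3.14, 3.14, 3.14, 3.14].

## Interface

Orientations are given as [roll, pitch, yaw] about the fixed x, y, z axes, in that order (R = Rz(yaw) Ry(pitch) Rx(roll)).
In Python, from cell import read_state, get_image, finish_job gives the robot as it stands.
- The arm moves only by the tool send_rows, never from a script. Its argument "series" is a list of rows, each an object of numbers: "ax", "ay", "az": the turn, a rotation vector about the tool's x, y, z in rad; "dx", "dy", "dz": the shift along the tool's x, y, z in cm; "hand": the closure, from 0 (fully open) to 1 (shut). In form: [{"ax": .., "ay": .., "az": .., "dx": .., "dy": .., "dz": .., "hand": ..}, ...]. A call has 1 to 10 rows; each row is the pose to reach, as a shift and turn from the pose commanded when the call began, along the tool's axes at that moment; what a row does not reach only later rows make up. A row lasts 1/10 s, in which the tool goes at most 50 mm and 8.59 degrees, less where a joint would pass 70% of its speed; a pose out of reach is approached as far as the arm can. A call with a gripper value outside its range is refused whole. The fingers move at their own pace and stop on an object; the grip force is fixed at half the most. Time passes only in rows, so rows that repeat a pose let the fingers close. It gives the time, the measured TCP pose, the force, the opening and the grip force at its end, in the units of the state.
- read_state(): the state, without advancing time (a new reading comes with each control period).
- get_image(name): name is "scene" or "top" or "wrist"; returns a dict with "pixels" (480x640x3 uint8, red, green, blue), "mtx" (3x3 intrinsics, pixels), "R" (3x3) and "t" (3): a world point X has camera coordinates R X + t. Camera axes: x right, y down, z forward; pixel columns grow to the right and rows downward; lengths in mm; the calibration is good to about 2 mm. A picture is of the moment at which its call begins. There is no depth.
- finish_job(): hands the job in; it is judged then, once.
The state is a dict: "clock": time; "qpos": joint angles; "qd": joint speeds; "tau": joint torques, N m; "eef_pos": TCP position; "tool_rot": TCP orientation; "force": force on the tool from outside, world axes, zero at the start; "torque": the same for the moment, N m; "width": finger opening in mm; "gripper_force": force on a finger pad.
Only numpy, scipy, OpenCV 4.12 (cv2) and the standard library are available. Lean on these libraries where they do the work, as an engineer would, in place of code of your own. Each camera call takes 0.05 s, during which the arm holds its last target. There are 200 camera calls.

## Task

Lay the three fret tools across the wooden kit tray in their order of use, starting from the tray's wire-handle end: the hammer in the first pair of notches, the levelling beam in the middle pair and the file in the last pair, each flat on the notch floors, about centred across the tray, either way round. The file is tucked in its sleeve: draw it out by its handle end until its middle is well clear of the sleeve, lay it down on the bench and let go, then take it again by its middle to carry it. Leave the other things on the bench as they are.

Things in the scene. Friction and masses are not known exactly. Their poses are not given: they have to be found in the camera images.
- tray: fixed wooden kit tray 240 (its x) x 150 mm (y), base 10 mm thick. Two rails along x, 16 mm thick, at y = -58 and +58 mm, each with 3 notches 36 mm wide at x = -78, 0, +78 mm, in facing pairs; a tool laid along y rests in a pair. Notch floors 18 mm, rail tops 38 mm above bench. Flat steel wire handle, 70 mm wide, sticks out 30 mm at the -x end, nearest the robot. Origin: centre of underside; z up
- slot1 (a point): middle of the first pair of notches (wire-handle end), halfway between the rails, at notch floor height (18 mm); axes as the tray's. Place of the hammer
- slot2 (a point): the same for the middle pair of notches. Place of the levelling beam
- slot3 (a point): the same for the last pair of notches (far end). Place of the file
- hammer: small hammer lying flat: brown wooden handle 170 mm long (its x), 20 wide, 22 high; cylindrical head, 24 mm diameter, 70 mm long across its y, centred 97 mm from the origin at +x (starts at 85 mm). About 140 g, balances about 42 mm from the origin towards the head. Origin: middle of the handle's underside; z up. In the notches the head hangs outside the rail
- beam: levelling beam: plain aluminium bar 160 mm long (its x), 24 mm wide, 22 mm high, with a thin dark abrasive face underneath, lying on the bench. About 200 g. Origin: centre of its underside; z up
- file: crowning file 170 mm long (its x), flat underside: pale wooden handle 24 wide, 22 high from x = -85 to +15 mm, then a dark steel blade 18 wide, 12 high to x = +85 mm. About 120 g. Origin: middle of its length, on the underside (still handle there); z up. Starts on the bench inside the sleeve, same heading, about 50 mm of handle sticking out of the mouth
- sleeve: dark wooden sleeve fixed to the bench: upturned U, 130 mm long (its x), 58 wide, 36 high; tunnel 34 wide, 28 high, the bench its floor, open at both ends. The file's handle sticks out of the -x end (65 mm from the origin), which roughly faces the robot; draw it out along -x. Origin: centre, on the bench; z up
- mug: white mug, 76 mm across, 90 mm high; leave alone. Origin: centre of the underside
- tape: roll of paper tape lying flat, 90 mm across, 24 mm high; leave alone. Origin: centre of the underside
- block: cork sanding block 90 x 55 x 28 mm; leave alone. Origin: centre of the underside
- jar: amber jar with a black lid, 54 mm across, 65 mm high; leave alone. Origin: centre of the underside
- glue: white glue bottle, 48 mm across, 130 mm high; leave alone. Origin: centre of the underside
- spanner: steel spanner lying flat, 160 mm long; leave alone. Origin: on its underside
Things that resemble listed ones, but are neither listed nor needed, are in the scene too. What is meant by the file is not green or purple, and is the larger of those in its own colour.

How it is judged (in metres and radians):
On the way, in this order (a step that is already met when the one before it is completed fails the run):
1. the file, drawn out so that its middle is at least 90 mm from the sleeve's centre (25 mm clear of its mouth), lies flat on the bench, let go (horizontal distance between file and sleeve above 0.09 m and height (world z) of file below 0.005 m and angle between file's own z axis and vertical below 0.1 rad and contact force between the fingers and file below 0.1 N), for 0.1 s.
2. the file is lifted more than 20 mm, held within 45 mm of its middle (height (world z) of file above 0.02 m and horizontal distance between the grasp point and file below 0.045 m and contact force between the fingers and file above 0.5 N), for 0.1 s.
At the end, for the whole second after the job is handed in: From the wire-handle end: hammer in notch pair 1, beam in 2, file in 3; each flat on the notch floors (5 mm, 0.1 rad), origin within 12 mm of the pair's centre along the tray and 22 mm across it, square across the tray within 0.15 rad, either way round, released and at rest (x of hammer in the frame of slot1 between -0.012 and 0.012 m and y of hammer in the frame of slot1 between -0.022 and 0.022 m and z of hammer in the frame of slot1 between -0.005 and 0.005 m and angle between the x axis of each of hammer, beam, file and the y axis of tray, either way round below 0.15 rad and angle between each of hammer, beam, file's own z axis and vertical below 0.1 rad and linear speed of each of hammer, beam, file below 0.02 m/s and contact force between the fingers and hammer below 0.1 N and x of beam in the frame of slot2 between -0.012 and 0.012 m and y of beam in the frame of slot2 between -0.022 and 0.022 m and z of beam in the frame of slot2 between -0.005 and 0.005 m and contact force between the fingers and beam below 0.1 N and x of file in the frame of slot3 between -0.012 and 0.012 m and y of file in the frame of slot3 between -0.022 and 0.022 m and z of file in the frame of slot3 between -0.005 and 0.005 m and contact force between the fingers and file below 0.1 N); the robot touches nothing.
It fails at once if the mug, tape roll, cork block, jar, glue bottle or spanner is moved more than 30 mm (distance of any of mug, tape, block, jar, glue, spanner from where it was at the start of the episode above 0.03 m).
It also fails if it takes over 67 s, if anything falls off the work surface, if the arm or the gripper's body presses on something with over 40 N, if the wrist force passes 120 N, or if a joint passes its speed limit or range.

## Working session

There is one attempt and no reset: what is moved stays moved. The work goes in short steps, Python scripts to look and compute and a tool call to move; the robot and the scene stay as the last step left them, time stands still between calls to the robot, and variables do not carry over. Pictures are saved under pics/ and viewed, at most 10 in all, crops included, and the job is handed in when it is done.

Besides the shell and the picture viewer there is one more tool, called after ">>>" by a JSON object that holds its "op" and its "data", one argument or row to a line. send_rows: Moves the arm, as the interface text tells. Its arguments: {"type":"object","properties":{"series":{"type":"array","items":{"type":"object","properties":{"ax":{"type":"number"},"ay":{"type":"number"},"az":{"type":"number"},"dx":{"type":"number"},"dy":{"type":"number"},"dz":{"type":"number"},"hand":{"type":"number"}}}}},"required":["series"]}

```bash
mkdir -p pics; python3 - <<'E'
from cell import *
import cv2,numpy as np
for n in ("top","scene"):
    d=get_image(n); cv2.imwrite(f"pics/{n}0.png",d["pixels"][:,:,::-1]); np.savez(f"{n}0.npz",**d); print(n,d["mtx"].tolist(),np.round(d["R"],3).tolist(),d["t"])
s=read_state();print(s)
E
```

```text
top [[615.132901783494, 0.0, 318.4983158190141], [0.0, 615.132901783494, 238.86776806578087], [0.0, 0.0, 1.0]] [[-0.063, -0.998, -0.006], [-0.974, 0.063, -0.219], [0.219, -0.008, -0.976]] [7.17797633e-01 5.37529365e+02 1.29179583e+03]
scene [[441.373162281305, 0.0, 329.4705027697513], [0.0, 441.373162281305, 233.99042138672027], [0.0, 0.0, 1.0]] [[-0.443, 0.896, 0.019], [0.537, 0.283, -0.794], [-0.717, -0.342, -0.607]] [ 278.39797278 -254.88208293 1429.38988589]
{'clock': 0.1, 'qpos': array([-1.38781381,  0.62924768,  0.03842834,  1.51826256, -0.02697037,
        0.99629193, -0.01997984]), 'qd': array([-9.57869449e-05, -1.11916879e-03,  1.17018935e-03, -2.70137159e-03,
        1.40001496e-04,  7.50398333e-04,  9.96518092e-04]), 'tau': array([ 3.04383357e-03, -5.64522278e+01,  1.23017628e+00, -1.93970525e+01,
        1.11889606e-02,  5.47922304e-03, -2.02497125e-05]), 'eef_pos': array([159.87853535, 629.45929187, 230.48634766]), 'tool_rot': array([-3.13990097e+00,  3.17066015e-05,  2.89285985e+00]), 'force': array([-0.26882249,  0.13395338,  0.35432557]), 'torque': array([-0.02117101,  0.01261719, -0.06053832]), 'gripper_force': 0.0, 'width': 85.78316014711321}
```

View pics/top0.png

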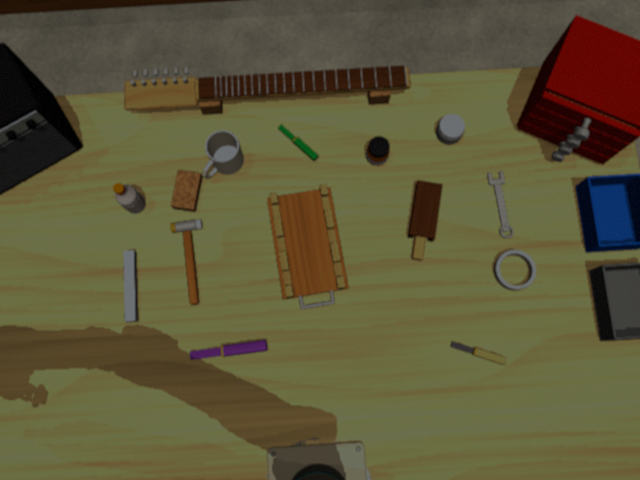

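View pics/scene0.png

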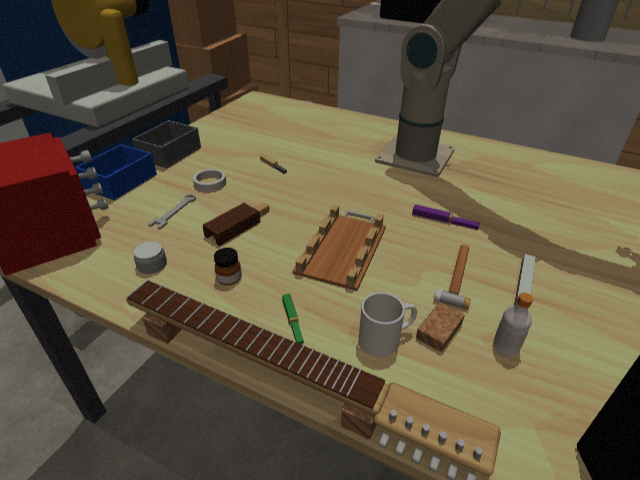

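Top view: tray centre ≈(307,243) with its wire handle at (317,300); hammer ≈(190,262), beam (130,285), sleeve (426,208) with the file handle at (419,250). The green, purple and small yellow tools are decoys. I'll rectify to mm for measuring.

```bash
cat > h.py <<'E'
import numpy as np,cv2
from cell import *
def proj(d,X):
    c=np.asarray(X,float)@d["R"].T+d["t"]; u=c@d["mtx"].T; return u[:,:2]/u[:,2:]
def back(d,px,z):
    px=np.atleast_2d(np.asarray(px,float)); r=np.c_[px,np.ones(len(px))]@np.linalg.inv(d["mtx"]).T@d["R"]
    C=-d["R"].T@d["t"]; return C+r*((z-C[2])/r[:,2])[:,None]
def ortho(d,z,x0,x1,y0,y1,s):
    "rows: x decreasing downward; cols: y decreasing rightward; s px/mm"
    W,H=int((y1-y0)*s),int((x1-x0)*s)
    c,r=np.meshgrid(np.arange(W),np.arange(H)); X=np.stack([x1-r/s,y1-c/s,0*c+z],-1).reshape(-1,3)
    m=proj(d,X).reshape(H,W,2).astype(np.float32)
    return cv2.remap(np.ascontiguousarray(d["pixels"][:,:,::-1]),m[...,0],m[...,1],cv2.INTER_CUBIC)
E
python3 - <<'E'
from h import *
d=dict(np.load("top0.npz"))
im=ortho(d,22,340,760,-280,420,1.14)
im=cv2.convertScaleAbs(im,alpha=1.7)
for k in range(-200,401,100):cv2.line(im,(int((420-k)*1.14),0),(int((420-k)*1.14),6),(0,0,255),2)
cv2.imwrite("pics/o1.png",im);print(im.shape)
for n,z,p in [("hamEnd",22,(193,303)),("hamHead",24,(187,226)),("beamA",22,(130,250)),("beamB",22,(130,320)),("fileEnd",22,(418,258)),("sleeve",36,(427,183)),("sleeveMouth",36,(423,237)),
 ("trayC",10,(307,243)),("mug",90,(224,143))]: print(n,back(d,p,z)[0].round())
E
```

```text
(478, 797, 3)
hamEnd [418. 252.  22.]
hamHead [594. 262.  24.]
beamA [547. 392.  22.]
beamB [389. 391.  22.]
fileEnd [ 487. -254.   22.]
sleeve [ 656. -289.   36.]
sleeveMouth [ 531. -267.   36.]
trayC [540.  -7.  10.]
mug [762. 163.  90.]
```

View pics/o1.png

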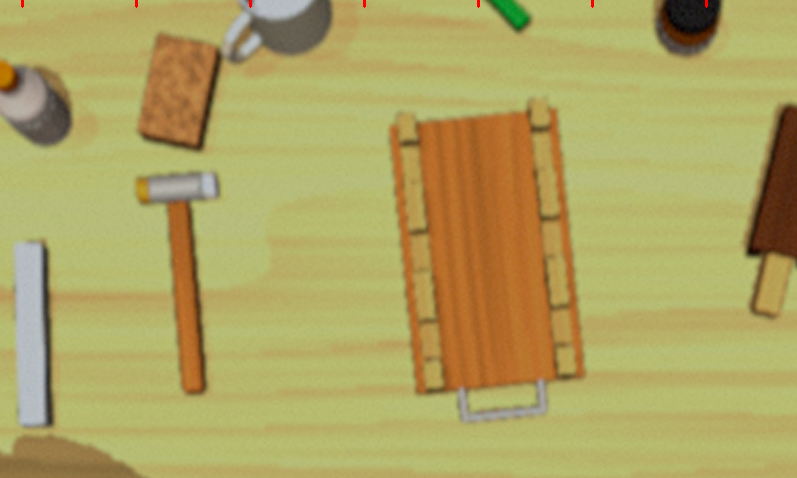

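The rectified view (x = 760−row/1.14, y = 420−col/1.14) shows the beam ends at (31,241)/(35,425), the hammer handle end at (194,391) and its head at (177,188). The file end is at (764,313), and the tray base corners are at (391,125), (555,108), (418,392) and (583,376). Sizes agree: beam ≈161 mm, hammer ≈179 mm against 182.

```bash
cat >> h.py <<'E'
def mv(x,y,z,yaw):
    "shift (cm, tool axes) and turn from the present measured pose to a tool-down target"
    from scipy.spatial.transform import Rotation as T
    s=read_state(); R=T.from_euler("xyz",s["tool_rot"]); p=s["eef_pos"]
    d=R.inv().apply(np.array([x,y,z])-p)/10
    a=(R.inv()*T.from_euler("xyz",[np.pi,0,yaw])).as_rotvec()
    print(f"t={s['clock']:.2f} d(cm)={d.round(2)} a={a.round(3)}")
E
python3 - <<'E'
from h import *
d=dict(np.load("top0.npz"))
c=np.array([(391,125),(555,108),(418,392),(583,376)])
P=np.c_[760-c[:,1]/1.14,420-c[:,0]/1.14,np.full(4,22)]
Q=back(d,proj(d,P),10); print(Q.round(1),Q.mean(0))
print(np.linalg.norm(Q[0]-Q[2]),np.linalg.norm(Q[0]-Q[1]),np.arctan2(*(Q[0]+Q[1]-Q[2]-Q[3])[1::-1]))
mv(468,391,150,3.167)
E
```

```text
[[654.   77.9  10. ]
 [669.  -67.2  10. ]
 [417.7  54.   10. ]
 [431.9 -92.   10. ]] [543.13800134  -6.83000977  10.        ]
237.48796176791586 145.91022952163647 0.10244385350712468
t=0.10 d(cm)=[-35.73 -15.51   8.08] a=[-0.002 -0.    -0.274]
```

>>> {"op": "send_rows", "data": {
  "series": [
    {"dx":-35.7,"dy":-15.5,"dz":8.1,"az":-0.274,"hand":0},
    {"dx":-35.7,"dy":-15.5,"dz":8.1,"az":-0.274,"hand":0},
    {"dx":-35.7,"dy":-15.5,"dz":8.1,"az":-0.274,"hand":0},
    {"dx":-35.7,"dy":-15.5,"dz":8.1,"az":-0.274,"hand":0},
    {"dx":-35.7,"dy":-15.5,"dz":8.1,"az":-0.274,"hand":0},
    {"dx":-35.7,"dy":-15.5,"dz":8.1,"az":-0.274,"hand":0},
    {"dx":-35.7,"dy":-15.5,"dz":8.1,"az":-0.274,"hand":0},
    {"dx":-35.7,"dy":-15.5,"dz":8.1,"az":-0.274,"hand":0},
    {"dx":-35.7,"dy":-15.5,"dz":8.1,"az":-0.274,"hand":0},
    {"dx":-35.7,"dy":-15.5,"dz":8.1,"az":-0.274,"hand":0}
  ]
}}

```text
invalid input at $.series[0]: expected keys ax, ay, az, dx, dy, dz, hand
```

```bash
python3 - <<'E'
from h import *
s=read_state();print(s["eef_pos"],s["tool_rot"],s["qpos"].round(2))
d=get_image("wrist");np.savez("w1.npz",**d);C=-d["R"].T@d["t"];print(C)
im=ortho(d,22,340,640,200,460,2);cv2.imwrite("pics/w1.png",cv2.convertScaleAbs(im,alpha=1.5))
E
```

```text
[159.87853535 629.45929187 230.48634766] [-3.13990097e+00  3.17066015e-05  2.89285985e+00] [-1.39  0.63  0.04  1.52 -0.03  1.   -0.02]
[ 81.30212008 649.95856116 374.76531099]
```

View pics/w1.png

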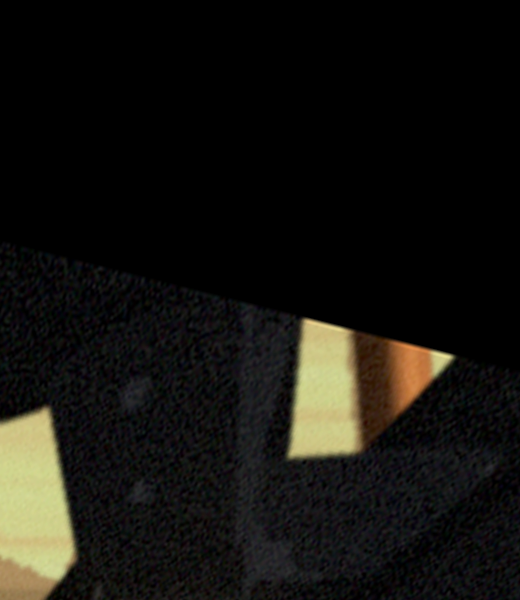

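The call was refused because every key is needed, so that wrist picture only shows the fingers and bench from the start pose. I'll resend with all keys.

>>> {"op": "send_rows", "data": {
  "series": [
    {"ax":0,"ay":0,"dx":-35.7,"dy":-15.5,"dz":8.1,"az":-0.274,"hand":0},
    {"ax":0,"ay":0,"dx":-35.7,"dy":-15.5,"dz":8.1,"az":-0.274,"hand":0},
    {"ax":0,"ay":0,"dx":-35.7,"dy":-15.5,"dz":8.1,"az":-0.274,"hand":0},
    {"ax":0,"ay":0,"dx":-35.7,"dy":-15.5,"dz":8.1,"az":-0.274,"hand":0},
    {"ax":0,"ay":0,"dx":-35.7,"dy":-15.5,"dz":8.1,"az":-0.274,"hand":0},
    {"ax":0,"ay":0,"dx":-35.7,"dy":-15.5,"dz":8.1,"az":-0.274,"hand":0},
    {"ax":0,"ay":0,"dx":-35.7,"dy":-15.5,"dz":8.1,"az":-0.274,"hand":0},
    {"ax":0,"ay":0,"dx":-35.7,"dy":-15.5,"dz":8.1,"az":-0.274,"hand":0},
    {"ax":0,"ay":0,"dx":-35.7,"dy":-15.5,"dz":8.1,"az":-0.274,"hand":0},
    {"ax":0,"ay":0,"dx":-35.7,"dy":-15.5,"dz":8.1,"az":-0.274,"hand":0}
  ]
}}

```text
clock: 1.15
eef_pos: [468.9, 390.2, 149.6]
tool_rot: [-3.141, -0.001, -3.12]
force: [-1.6, 0.1, -0.2]
width: 85.0
gripper_force: 0.0
```

```bash
python3 - <<'E'
from h import *
s=read_state();print(s["eef_pos"],s["tool_rot"],s["qpos"].round(2))
d=get_image("wrist");np.savez("w2.npz",**d);C=-d["R"].T@d["t"];print(C)
im=ortho(d,22,340,640,200,460,2);cv2.imwrite("pics/w2.png",cv2.convertScaleAbs(im,alpha=1.5))
mv(468,391,80,3.167)
E
```

```text
[468.85036195 390.18254593 149.61479196] [-3.14055533e+00 -8.24484682e-04 -3.12007399e+00] [-0.71  0.67 -0.05  1.71  0.05  0.77  0.81]
[387.84787517 388.84949689 293.97348043]
t=1.20 d(cm)=[-0.07 -0.11  7.  ] a=[ 0.    -0.001 -0.001]
```

View pics/w2.png

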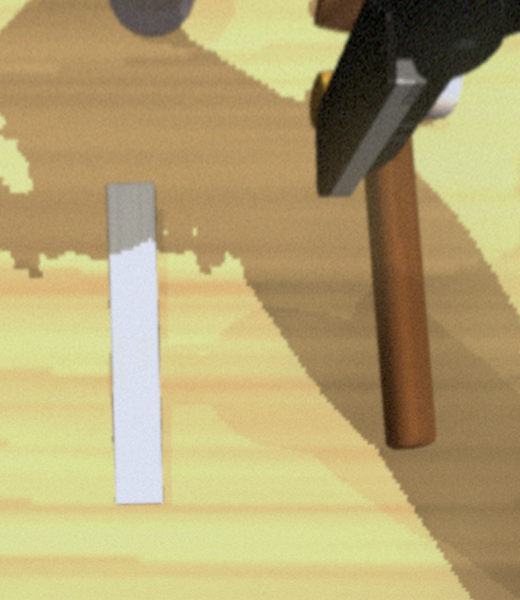

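The wrist view at 2 px/mm puts the beam ends at (131,184)/(139,503), so its centre is (468.3,392.5) with yaw 0.025. The hammer handle end is at (412,447), so its origin is ≈(501,262) with yaw 0.09. I'm going down to the beam.

>>> {"op": "send_rows", "data": {
  "series": [
    {"ax":0,"ay":0,"dx":-0.1,"dy":0,"dz":4.5,"az":0,"hand":0},
    {"ax":0,"ay":0,"dx":-0.1,"dy":0,"dz":9,"az":0,"hand":0},
    {"ax":0,"ay":0,"dx":-0.1,"dy":0,"dz":12.5,"az":0,"hand":0},
    {"ax":0,"ay":0,"dx":-0.1,"dy":0,"dz":14.5,"az":0,"hand":0},
    {"ax":0,"ay":0,"dx":-0.1,"dy":0,"dz":14.5,"az":0,"hand":0},
    {"ax":0,"ay":0,"dx":-0.1,"dy":0,"dz":14.5,"az":0,"hand":1},
    {"ax":0,"ay":0,"dx":-0.1,"dy":0,"dz":14.5,"az":0,"hand":1},
    {"ax":0,"ay":0,"dx":-0.1,"dy":0,"dz":14.5,"az":0,"hand":1},
    {"ax":0,"ay":0,"dx":-0.1,"dy":0,"dz":14.5,"az":0,"hand":1},
    {"ax":0,"ay":0,"dx":-0.1,"dy":0,"dz":14.5,"az":0,"hand":1}
  ]
}}

```text
clock: 2.2
eef_pos: [469.5, 392.7, 6.7]
tool_rot: [3.14, 0.002, -3.116]
force: [0.0, 0.2, 8.1]
width: 22.5
gripper_force: 59.9
```

```bash
python3 - <<'E'
from h import *
s=read_state();print(s["eef_pos"],s["tool_rot"],s["width"],s["gripper_force"])
mv(s["eef_pos"][0],s["eef_pos"][1],110,3.167)
mv(543,-7,110,1.672)
E
```

```text
[469.54156382 392.65514782   6.70855432] [ 3.13989937e+00  1.64381955e-03 -3.11643797e+00] 22.522595524133482 59.9193549156189
t=2.20 d(cm)=[ -0.02   0.02 -10.33] a=[ 0.002  0.002 -0.   ]
t=2.20 d(cm)=[ -6.36 -40.12 -10.39] a=[0.003 0.    1.495]
```

>>> {"op": "send_rows", "data": {
  "series": [
    {"ax":0,"ay":0,"dx":0,"dy":0,"dz":-5,"az":0,"hand":1},
    {"ax":0,"ay":0,"dx":0,"dy":-2,"dz":-10,"az":0.1,"hand":1},
    {"ax":0,"ay":0,"dx":-0.8,"dy":-6,"dz":-10.4,"az":0.24,"hand":1},
    {"ax":0,"ay":0,"dx":-1.6,"dy":-10,"dz":-10.4,"az":0.38,"hand":1},
    {"ax":0,"ay":0,"dx":-2.4,"dy":-14.5,"dz":-10.4,"az":0.52,"hand":1},
    {"ax":0,"ay":0,"dx":-3.2,"dy":-19,"dz":-10.4,"az":0.66,"hand":1},
    {"ax":0,"ay":0,"dx":-4,"dy":-23.5,"dz":-10.4,"az":0.8,"hand":1},
    {"ax":0,"ay":0,"dx":-4.8,"dy":-28,"dz":-10.4,"az":0.94,"hand":1},
    {"ax":0,"ay":0,"dx":-5.6,"dy":-32.5,"dz":-10.4,"az":1.08,"hand":1},
    {"ax":0,"ay":0,"dx":-6,"dy":-37,"dz":-10.4,"az":1.22,"hand":1}
  ]
}}

```text
clock: 3.2
eef_pos: [538.7, 21.7, 109.5]
tool_rot: [3.141, 0.0, 1.941]
force: [1.5, -0.4, -2.4]
width: 22.3
gripper_force: 59.8
```

```bash
python3 - <<'E'
from h import *
mv(543,-7,90,1.672)
E
```

```text
t=3.20 d(cm)=[-2.84 -0.64  1.95] a=[ 0.001 -0.     0.269]
```

>>> {"op": "send_rows", "data": {
  "series": [
    {"ax":0,"ay":0,"dx":-2.8,"dy":-0.6,"dz":0,"az":0.14,"hand":1},
    {"ax":0,"ay":0,"dx":-2.8,"dy":-0.6,"dz":0,"az":0.269,"hand":1},
    {"ax":0,"ay":0,"dx":-2.8,"dy":-0.6,"dz":0,"az":0.269,"hand":1},
    {"ax":0,"ay":0,"dx":-2.8,"dy":-0.6,"dz":0,"az":0.269,"hand":1}
  ]
}}

```text
clock: 3.6
eef_pos: [542.5, -3.7, 109.2]
tool_rot: [-3.141, -0.001, 1.682]
force: [-0.1, 0.7, -2.4]
width: 22.7
gripper_force: 59.8
```

```bash
python3 - <<'E'
from h import *
d=get_image("wrist");np.savez("w3.npz",**d)
im=ortho(d,38,410,680,-110,110,2.2);cv2.imwrite("pics/w3.png",cv2.convertScaleAbs(im,alpha=1.5))
s=read_state();print(s["eef_pos"],s["tool_rot"])
mv(543,-7,26,1.672)
E
```

```text
[542.54981318  -3.39298179 109.166286  ] [-3.14107038e+00 -9.72251049e-04  1.68227529e+00]
t=3.65 d(cm)=[-0.37  0.01  8.32] a=[-0.001 -0.001  0.01 ]
```

View pics/w3.png

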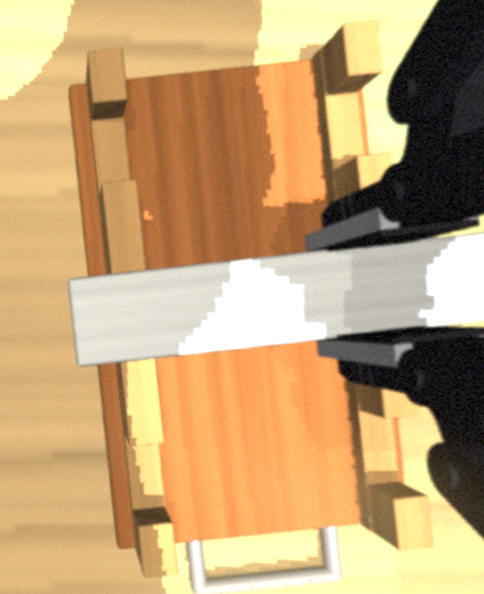

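The wrist view shows the beam over the tray. The left-rail notch edges at (120,181) and (147,443) are 119.7 mm apart (should be 120), so the tray is at (543.7,−7.7) with yaw 0.103. I'm lowering and releasing.

>>> {"op": "send_rows", "data": {
  "series": [
    {"ax":0,"ay":0,"dx":-0.55,"dy":0.1,"dz":2,"az":0.009,"hand":1},
    {"ax":0,"ay":0,"dx":-0.55,"dy":0.1,"dz":5,"az":0.009,"hand":1},
    {"ax":0,"ay":0,"dx":-0.55,"dy":0.1,"dz":7,"az":0.009,"hand":1},
    {"ax":0,"ay":0,"dx":-0.55,"dy":0.1,"dz":8.1,"az":0.009,"hand":1},
    {"ax":0,"ay":0,"dx":-0.55,"dy":0.1,"dz":8.3,"az":0.009,"hand":1},
    {"ax":0,"ay":0,"dx":-0.55,"dy":0.1,"dz":8.3,"az":0.009,"hand":1}
  ]
}}

```text
clock: 4.25
eef_pos: [544.7, -9.7, 26.5]
tool_rot: [3.141, -0.0, 1.67]
force: [0.0, -0.2, -0.6]
width: 22.5
gripper_force: 59.8
```

>>> {"op": "send_rows", "data": {
  "series": [
    {"ax":0,"ay":0,"dx":0,"dy":0,"dz":0,"az":0,"hand":0},
    {"ax":0,"ay":0,"dx":0,"dy":0,"dz":0,"az":0,"hand":0},
    {"ax":0,"ay":0,"dx":0,"dy":0,"dz":0,"az":0,"hand":0},
    {"ax":0,"ay":0,"dx":0,"dy":0,"dz":-3,"az":0,"hand":0},
    {"ax":0,"ay":0,"dx":0,"dy":0,"dz":-8,"az":0,"hand":0},
    {"ax":0,"ay":0,"dx":0,"dy":0,"dz":-9.5,"az":0,"hand":0}
  ]
}}

```text
clock: 4.85
eef_pos: [546.9, -10.6, 125.6]
tool_rot: [3.135, 0.001, 1.668]
force: [0.7, -1.1, 0.1]
width: 85.4
gripper_force: 0.0
```

```bash
python3 - <<'E'
from h import *
mv(526,264,110,3.232)
E
```

```text
t=4.85 d(cm)=[27.53  0.58  1.54] a=[ 0.005  0.006 -1.564]
```

>>> {"op": "send_rows", "data": {
  "series": [
    {"ax":0,"ay":0,"dx":3,"dy":0.6,"dz":0,"az":-0.14,"hand":0},
    {"ax":0,"ay":0,"dx":6,"dy":0.6,"dz":0,"az":-0.28,"hand":0},
    {"ax":0,"ay":0,"dx":9,"dy":0.6,"dz":0,"az":-0.42,"hand":0},
    {"ax":0,"ay":0,"dx":12,"dy":0.6,"dz":0,"az":-0.56,"hand":0},
    {"ax":0,"ay":0,"dx":15,"dy":0.6,"dz":0,"az":-0.7,"hand":0},
    {"ax":0,"ay":0,"dx":18,"dy":0.6,"dz":0,"az":-0.84,"hand":0},
    {"ax":0,"ay":0,"dx":21,"dy":0.6,"dz":0,"az":-0.98,"hand":0},
    {"ax":0,"ay":0,"dx":24,"dy":0.6,"dz":0,"az":-1.12,"hand":0},
    {"ax":0,"ay":0,"dx":27.5,"dy":0.6,"dz":0,"az":-1.26,"hand":0},
    {"ax":0,"ay":0,"dx":27.5,"dy":0.6,"dz":0.6,"az":-1.4,"hand":0}
  ]
}}

```text
clock: 5.85
eef_pos: [522.8, 271.7, 116.6]
tool_rot: [3.135, 0.002, 3.082]
force: [0.4, -0.6, 0.5]
width: 85.5
gripper_force: 0.0
```

```bash
python3 - <<'E'
from h import *
mv(526,264,8,3.232)
E
```

```text
t=5.85 d(cm)=[-0.34 -0.82 10.86] a=[ 0.006  0.003 -0.15 ]
```

>>> {"op": "send_rows", "data": {
  "series": [
    {"ax":0,"ay":0,"dx":-0.3,"dy":-0.8,"dz":0,"az":-0.15,"hand":0},
    {"ax":0,"ay":0,"dx":-0.3,"dy":-0.8,"dz":3,"az":-0.15,"hand":0},
    {"ax":0,"ay":0,"dx":-0.3,"dy":-0.8,"dz":5,"az":-0.15,"hand":0},
    {"ax":0,"ay":0,"dx":-0.3,"dy":-0.8,"dz":5,"az":-0.15,"hand":0}
  ]
}}

```text
clock: 6.25
eef_pos: [524.2, 254.8, 63.4]
tool_rot: [-3.139, -0.004, -3.064]
force: [-0.6, 0.2, -0.2]
width: 85.7
gripper_force: 0.0
```

```bash
python3 - <<'E'
from h import *
mv(526,264,8,3.232)
E
```

```text
t=6.25 d(cm)=[-0.27  0.92  5.53] a=[-0.002 -0.004 -0.013]
```

>>> {"op": "send_rows", "data": {
  "series": [
    {"ax":0,"ay":0,"dx":-0.2,"dy":0.9,"dz":0.5,"az":-0.013,"hand":0},
    {"ax":0,"ay":0,"dx":-0.2,"dy":0.9,"dz":3,"az":-0.013,"hand":0},
    {"ax":0,"ay":0,"dx":-0.2,"dy":0.9,"dz":5,"az":-0.013,"hand":0},
    {"ax":0,"ay":0,"dx":-0.2,"dy":0.9,"dz":5.5,"az":-0.013,"hand":0},
    {"ax":0,"ay":0,"dx":-0.2,"dy":0.9,"dz":5.5,"az":-0.013,"hand":1},
    {"ax":0,"ay":0,"dx":-0.2,"dy":0.9,"dz":5.5,"az":-0.013,"hand":1},
    {"ax":0,"ay":0,"dx":-0.2,"dy":0.9,"dz":5.5,"az":-0.013,"hand":1},
    {"ax":0,"ay":0,"dx":-0.2,"dy":0.9,"dz":5.5,"az":-0.013,"hand":1},
    {"ax":0,"ay":0,"dx":-0.2,"dy":0.9,"dz":5.5,"az":-0.013,"hand":1}
  ]
}}

```text
clock: 7.15
eef_pos: [527.9, 264.9, 11.4]
tool_rot: [3.142, 0.001, -3.052]
force: [-0.5, -1.6, 2.5]
width: 18.0
gripper_force: 59.2
```

```bash
python3 - <<'E'
from h import *
c,s=np.cos(.103),np.sin(.103); T=np.array([543.7,-7.7])
p=T+np.array([[c,-s],[s,c]])@[-78,0]; print("slot1",p)
# held 25 mm headwards; head will point to tray -y
g=p+25*np.array([s,-c]); print(g); mv(*g,110,1.672)
E
```

```text
slot1 [466.11338534 -15.71980208]
[468.68383472 -40.58730678]
t=7.15 d(cm)=[  8.63 -29.89  -9.87] a=[1.000e-03 1.000e-03 1.559e+00]
```

>>> {"op": "send_rows", "data": {
  "series": [
    {"ax":0,"ay":0,"dx":0,"dy":0,"dz":-4,"az":0,"hand":1},
    {"ax":0,"ay":0,"dx":0,"dy":-1,"dz":-8.5,"az":0.1,"hand":1},
    {"ax":0,"ay":0,"dx":1,"dy":-4,"dz":-10,"az":0.24,"hand":1},
    {"ax":0,"ay":0,"dx":2,"dy":-7,"dz":-10,"az":0.38,"hand":1},
    {"ax":0,"ay":0,"dx":3,"dy":-10.5,"dz":-10,"az":0.52,"hand":1},
    {"ax":0,"ay":0,"dx":4,"dy":-14,"dz":-10,"az":0.66,"hand":1},
    {"ax":0,"ay":0,"dx":5,"dy":-17.5,"dz":-10,"az":0.8,"hand":1},
    {"ax":0,"ay":0,"dx":6,"dy":-21,"dz":-10,"az":0.94,"hand":1},
    {"ax":0,"ay":0,"dx":7,"dy":-24.5,"dz":-10,"az":1.08,"hand":1},
    {"ax":0,"ay":0,"dx":7.8,"dy":-27,"dz":-10,"az":1.22,"hand":1}
  ]
}}

```text
clock: 8.15
eef_pos: [473.2, -13.3, 110.6]
tool_rot: [-3.142, 0.001, 2.004]
force: [1.1, 0.1, -0.9]
width: 18.1
gripper_force: 59.2
```

```bash
python3 - <<'E'
from h import *
mv(468.9,-42.6,110,1.672)
E
```

```text
t=8.15 d(cm)=[-2.48 -1.62  0.06] a=[0.    0.001 0.332]
```

>>> {"op": "send_rows", "data": {
  "series": [
    {"ax":0,"ay":0,"dx":-2.0,"dy":-1.3,"dz":0,"az":0.14,"hand":1},
    {"ax":0,"ay":0,"dx":-2.0,"dy":-1.3,"dz":0,"az":0.28,"hand":1},
    {"ax":0,"ay":0,"dx":-2.0,"dy":-1.3,"dz":1.5,"az":0.3,"hand":1},
    {"ax":0,"ay":0,"dx":-2.0,"dy":-1.3,"dz":2.5,"az":0.3,"hand":1},
    {"ax":0,"ay":0,"dx":-2.0,"dy":-1.3,"dz":2.5,"az":0.3,"hand":1},
    {"ax":0,"ay":0,"dx":-2.0,"dy":-1.3,"dz":2.5,"az":0.3,"hand":1}
  ]
}}

```text
clock: 8.75
eef_pos: [470.5, -34.2, 85.2]
tool_rot: [-3.141, -0.0, 1.713]
force: [-0.3, 0.5, -2.3]
width: 18.4
gripper_force: 59.2
```

```bash
python3 - <<'E'
from h import *
s=read_state();print(s["eef_pos"],s["tool_rot"])
mv(468.9,-42.6,30.5,1.672)
d=get_image("wrist");np.savez("w4.npz",**d)
im=ortho(d,38,380,640,-170,90,2);cv2.imwrite("pics/w4.png",cv2.convertScaleAbs(im,alpha=1.5))
E
```

```text
[470.50039718 -34.24682975  85.21547064] [-3.14105329e+00 -3.95419949e-04  1.71264109e+00]
t=8.75 d(cm)=[-0.81 -0.27  5.47] a=[-0.001 -0.     0.041]
```

View pics/w4.png

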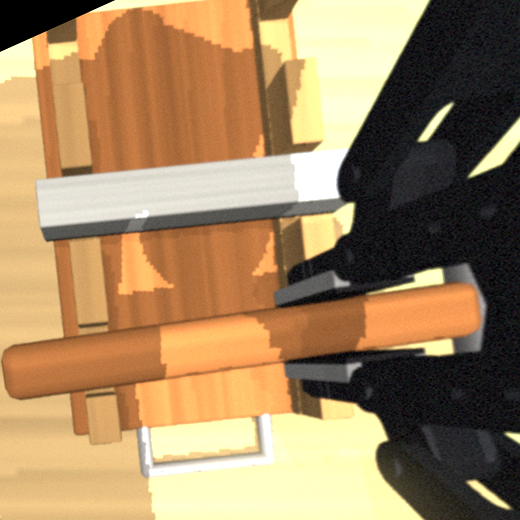

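The wrist view shows the beam seated in the middle pair (rows ≈180–240) and the hammer above the first pair, with its head on the −y side. I'm lowering.

>>> {"op": "send_rows", "data": {
  "series": [
    {"ax":0,"ay":0,"dx":-0.8,"dy":-0.25,"dz":0,"az":0.041,"hand":1},
    {"ax":0,"ay":0,"dx":-0.8,"dy":-0.25,"dz":2,"az":0.041,"hand":1},
    {"ax":0,"ay":0,"dx":-0.8,"dy":-0.25,"dz":4,"az":0.041,"hand":1},
    {"ax":0,"ay":0,"dx":-0.8,"dy":-0.25,"dz":5.2,"az":0.041,"hand":1},
    {"ax":0,"ay":0,"dx":-0.8,"dy":-0.25,"dz":5.4,"az":0.041,"hand":1},
    {"ax":0,"ay":0,"dx":-0.8,"dy":-0.25,"dz":5.4,"az":0.041,"hand":1}
  ]
}}

```text
clock: 9.4
eef_pos: [469.3, -43.1, 31.3]
tool_rot: [-3.141, 0.0, 1.67]
force: [0.8, -0.1, -1.5]
width: 18.4
gripper_force: 59.2
```

Positions match the target. I'll release, lift and head for the file.

>>> {"op": "send_rows", "data": {
  "series": [
    {"ax":0,"ay":0,"dx":0,"dy":0,"dz":0.1,"az":0,"hand":0},
    {"ax":0,"ay":0,"dx":0,"dy":0,"dz":0.1,"az":0,"hand":0},
    {"ax":0,"ay":0,"dx":0,"dy":0,"dz":0.1,"az":0,"hand":0},
    {"ax":0,"ay":0,"dx":0,"dy":0,"dz":-3,"az":0,"hand":0},
    {"ax":0,"ay":0,"dx":0,"dy":0,"dz":-7,"az":0,"hand":0},
    {"ax":0,"ay":0,"dx":0,"dy":0,"dz":-9,"az":0,"hand":0},
    {"ax":0,"ay":0,"dx":0,"dy":0,"dz":-9,"az":0,"hand":0},
    {"ax":0,"ay":0,"dx":0,"dy":0,"dz":-9,"az":0,"hand":0}
  ]
}}

```text
clock: 10.2
eef_pos: [469.5, -42.4, 121.6]
tool_rot: [3.14, -0.0, 1.671]
force: [0.7, -0.2, -0.1]
width: 85.3
gripper_force: 0.0
```

```bash
python3 - <<'E'
from h import *
mv(503,-254,120,2.912)
E
```

```text
t=10.20 d(cm)=[-21.39   1.21   0.16] a=[ 1.000e-03  1.000e-03 -1.241e+00]
```

>>> {"op": "send_rows", "data": {
  "series": [
    {"ax":0,"ay":0,"dx":-3,"dy":0.2,"dz":0,"az":-0.14,"hand":0},
    {"ax":0,"ay":0,"dx":-6,"dy":0.4,"dz":0,"az":-0.28,"hand":0},
    {"ax":0,"ay":0,"dx":-9,"dy":0.6,"dz":0,"az":-0.42,"hand":0},
    {"ax":0,"ay":0,"dx":-12,"dy":0.8,"dz":0,"az":-0.56,"hand":0},
    {"ax":0,"ay":0,"dx":-15,"dy":1,"dz":0,"az":-0.7,"hand":0},
    {"ax":0,"ay":0,"dx":-18,"dy":1.2,"dz":0,"az":-0.84,"hand":0},
    {"ax":0,"ay":0,"dx":-21.4,"dy":1.2,"dz":0,"az":-0.98,"hand":0},
    {"ax":0,"ay":0,"dx":-21.4,"dy":1.2,"dz":0,"az":-1.12,"hand":0},
    {"ax":0,"ay":0,"dx":-21.4,"dy":1.2,"dz":0,"az":-1.241,"hand":0},
    {"ax":0,"ay":0,"dx":-21.4,"dy":1.2,"dz":0,"az":-1.241,"hand":0}
  ]
}}

```text
clock: 11.2
eef_pos: [501.5, -254.3, 119.6]
tool_rot: [3.14, -0.003, 2.911]
force: [0.3, 0.1, -0.0]
width: 85.3
gripper_force: 0.0
```

```bash
python3 - <<'E'
from h import *
d=get_image("wrist");np.savez("w5.npz",**d)
s=read_state();print(s["eef_pos"],s["tool_rot"],s["qpos"].round(2))
im=ortho(d,22,420,680,-370,-170,2.2);cv2.imwrite("pics/w5.png",cv2.convertScaleAbs(im,alpha=1.5))
mv(503,-254,10,2.912)
E
```

```text
[ 501.67078859 -254.03560914  119.8900965 ] [ 3.13992107e+00 -2.42309680e-03  2.90891984e+00] [ 0.48  0.65 -0.09  1.86  0.09  0.63  1.67]
t=11.25 d(cm)=[-0.16  0.02 10.99] a=[ 0.002 -0.002 -0.003]
```

View pics/w5.png

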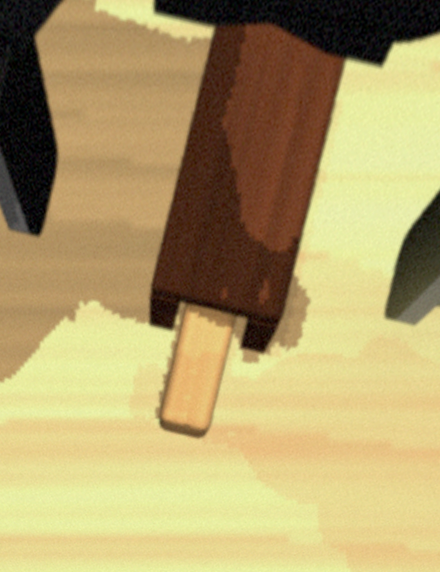

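The wrist view (2.2 px/mm) shows the handle end at (186,428), which is (485.5,−254.5), with its centreline at (197,370). Sleeve heading is ≈−0.235. I'll grip 18 mm from the end.

>>> {"op": "send_rows", "data": {
  "series": [
    {"ax":0,"ay":0,"dx":-0.25,"dy":-0.35,"dz":3,"az":0,"hand":0},
    {"ax":0,"ay":0,"dx":-0.25,"dy":-0.35,"dz":7,"az":0,"hand":0},
    {"ax":0,"ay":0,"dx":-0.25,"dy":-0.35,"dz":10,"az":0,"hand":0},
    {"ax":0,"ay":0,"dx":-0.25,"dy":-0.35,"dz":11.1,"az":0,"hand":0},
    {"ax":0,"ay":0,"dx":-0.25,"dy":-0.35,"dz":11.1,"az":0,"hand":1},
    {"ax":0,"ay":0,"dx":-0.25,"dy":-0.35,"dz":11.1,"az":0,"hand":1},
    {"ax":0,"ay":0,"dx":-0.25,"dy":-0.35,"dz":11.1,"az":0,"hand":1},
    {"ax":0,"ay":0,"dx":-0.25,"dy":-0.35,"dz":11.1,"az":0,"hand":1},
    {"ax":0,"ay":0,"dx":-0.25,"dy":-0.35,"dz":11.1,"az":0,"hand":1}
  ]
}}

```text
clock: 12.15
eef_pos: [505.2, -258.9, 11.9]
tool_rot: [-3.141, 0.002, 2.912]
force: [-1.0, 0.3, 5.8]
width: 22.4
gripper_force: 59.6
```

>>> {"op": "send_rows", "data": {
  "series": [
    {"ax":0,"ay":0,"dx":1,"dy":0,"dz":-0.1,"az":0,"hand":1},
    {"ax":0,"ay":0,"dx":3,"dy":0,"dz":-0.1,"az":0,"hand":1},
    {"ax":0,"ay":0,"dx":5,"dy":0,"dz":-0.1,"az":0,"hand":1},
    {"ax":0,"ay":0,"dx":7,"dy":0,"dz":-0.1,"az":0,"hand":1},
    {"ax":0,"ay":0,"dx":9,"dy":0,"dz":-0.1,"az":0,"hand":1},
    {"ax":0,"ay":0,"dx":10,"dy":0,"dz":-0.1,"az":0,"hand":1},
    {"ax":0,"ay":0,"dx":10,"dy":0,"dz":0,"az":0,"hand":1},
    {"ax":0,"ay":0,"dx":10,"dy":0,"dz":0,"az":0,"hand":1}
  ]
}}

```text
clock: 12.95
eef_pos: [408.0, -235.8, 11.9]
tool_rot: [3.141, 0.004, 2.912]
force: [2.1, 1.8, 10.7]
width: 22.3
gripper_force: 60.3
```

>>> {"op": "send_rows", "data": {
  "series": [
    {"ax":0,"ay":0,"dx":0,"dy":0,"dz":0,"az":0,"hand":0},
    {"ax":0,"ay":0,"dx":0,"dy":0,"dz":0,"az":0,"hand":0},
    {"ax":0,"ay":0,"dx":0,"dy":0,"dz":0,"az":0,"hand":0},
    {"ax":0,"ay":0,"dx":0,"dy":0,"dz":-3,"az":0,"hand":0},
    {"ax":0,"ay":0,"dx":0,"dy":0,"dz":-7,"az":0,"hand":0},
    {"ax":0,"ay":0,"dx":-2,"dy":0,"dz":-10,"az":0,"hand":0},
    {"ax":0,"ay":0,"dx":-5.7,"dy":0,"dz":-10,"az":0,"hand":0},
    {"ax":0,"ay":0,"dx":-5.7,"dy":0,"dz":-10,"az":0,"hand":0},
    {"ax":0,"ay":0,"dx":-5.7,"dy":0,"dz":-10,"az":0,"hand":0}
  ]
}}

```text
clock: 13.85
eef_pos: [462.2, -248.5, 110.0]
tool_rot: [3.142, -0.001, 2.912]
force: [-0.2, 0.2, -0.4]
width: 85.2
gripper_force: 0.0
```

```bash
python3 - <<'E'
from h import *
d=get_image("wrist");np.savez("w6.npz",**d)
im=ortho(d,22,360,620,-350,-150,2.2);cv2.imwrite("pics/w6.png",cv2.convertScaleAbs(im,alpha=1.5))
s=read_state();print(s["eef_pos"],s["tool_rot"])
E
```

```text
[ 460.94808754 -248.24684736  109.6090871 ] [ 3.14149110e+00 -2.65347350e-03  2.91182161e+00]
```

View pics/w6.png

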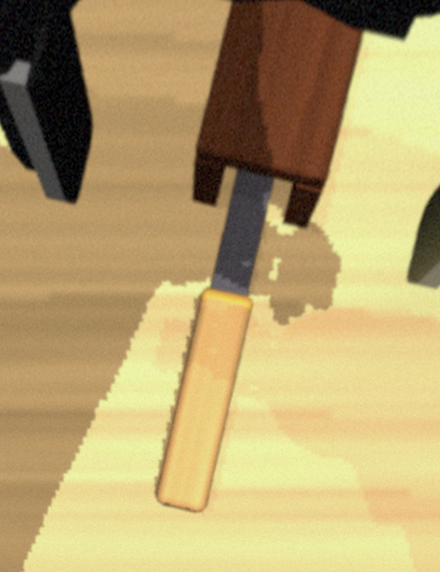

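The file lies drawn out: handle end at (182,502), handle/blade joint at (227,298), so its origin is ≈(471.5,−250.5), about 130 mm from the sleeve centre. The tool is on the centreline, ~11 mm handle-side of the middle.

>>> {"op": "send_rows", "data": {
  "series": [
    {"ax":0,"ay":0,"dx":-0.1,"dy":0,"dz":4,"az":0,"hand":0},
    {"ax":0,"ay":0,"dx":-0.1,"dy":0,"dz":8,"az":0,"hand":0},
    {"ax":0,"ay":0,"dx":-0.1,"dy":0,"dz":9.9,"az":0,"hand":0},
    {"ax":0,"ay":0,"dx":-0.1,"dy":0,"dz":9.9,"az":0,"hand":0},
    {"ax":0,"ay":0,"dx":-0.1,"dy":0,"dz":9.9,"az":0,"hand":1},
    {"ax":0,"ay":0,"dx":-0.1,"dy":0,"dz":9.9,"az":0,"hand":1},
    {"ax":0,"ay":0,"dx":-0.1,"dy":0,"dz":9.9,"az":0,"hand":1},
    {"ax":0,"ay":0,"dx":-0.1,"dy":0,"dz":9.9,"az":0,"hand":1},
    {"ax":0,"ay":0,"dx":-0.1,"dy":0,"dz":9.9,"az":0,"hand":1}
  ]
}}

```text
clock: 14.8
eef_pos: [463.9, -249.3, 12.5]
tool_rot: [-3.141, 0.002, 2.912]
force: [-1.7, 0.2, 7.1]
width: 21.9
gripper_force: 59.2
```

```bash
python3 - <<'E'
from h import *
c,s=np.cos(.103),np.sin(.103); T=np.array([543.7,-7.7]); p=T+78*np.array([c,s])
# file +x will point to tray -y (heading -1.468); origin lies 10 mm ahead of grip
g=p-10*np.array([s,-c]); print(p,g)
mv(461,-248,150,2.912); mv(*g,120,1.672)
E
```

```text
[6.21286615e+02 3.19802082e-01] [620.25843491  10.26680396]
t=14.80 d(cm)=[  0.29   0.06 -13.75] a=[-0.001  0.002 -0.   ]
t=14.80 d(cm)=[ -9.33  28.83 -10.75] a=[0.    0.002 1.24 ]
```

The blade tip is still ~20 mm inside the tunnel, so I'll pull back 40 mm before lifting.

>>> {"op": "send_rows", "data": {
  "series": [
    {"ax":0,"ay":0,"dx":2,"dy":0,"dz":-0.2,"az":0,"hand":1},
    {"ax":0,"ay":0,"dx":4,"dy":0,"dz":-0.2,"az":0,"hand":1},
    {"ax":0,"ay":0,"dx":4,"dy":0,"dz":-2,"az":0,"hand":1},
    {"ax":0,"ay":0,"dx":4,"dy":0,"dz":-6,"az":0,"hand":1},
    {"ax":0,"ay":0,"dx":4,"dy":0,"dz":-10,"az":0,"hand":1},
    {"ax":0,"ay":0,"dx":4,"dy":0,"dz":-11,"az":0,"hand":1},
    {"ax":0,"ay":0,"dx":4,"dy":0,"dz":-11,"az":0,"hand":1},
    {"ax":0,"ay":0,"dx":4,"dy":0,"dz":-11,"az":0,"hand":1}
  ]
}}

```text
clock: 15.6
eef_pos: [423.6, -239.8, 120.7]
tool_rot: [-3.141, -0.001, 2.911]
force: [0.3, 0.3, -1.5]
width: 22.2
gripper_force: 59.2
```

```bash
python3 - <<'E'
from h import *
mv(620.5,8.3,120,1.672)
E
```

```text
t=15.60 d(cm)=[-13.5   28.65   0.05] a=[-1.000e-03 -1.000e-03  1.239e+00]
```

>>> {"op": "send_rows", "data": {
  "series": [
    {"ax":0,"ay":0,"dx":-1.5,"dy":3.2,"dz":0,"az":0.13,"hand":1},
    {"ax":0,"ay":0,"dx":-3,"dy":6.4,"dz":0,"az":0.26,"hand":1},
    {"ax":0,"ay":0,"dx":-4.5,"dy":9.6,"dz":0,"az":0.4,"hand":1},
    {"ax":0,"ay":0,"dx":-6,"dy":12.8,"dz":0,"az":0.54,"hand":1},
    {"ax":0,"ay":0,"dx":-7.5,"dy":16,"dz":0,"az":0.68,"hand":1},
    {"ax":0,"ay":0,"dx":-9,"dy":19.2,"dz":0,"az":0.82,"hand":1},
    {"ax":0,"ay":0,"dx":-10.5,"dy":22.4,"dz":0,"az":0.96,"hand":1},
    {"ax":0,"ay":0,"dx":-12,"dy":25.6,"dz":0,"az":1.1,"hand":1},
    {"ax":0,"ay":0,"dx":-13.5,"dy":28.6,"dz":0,"az":1.239,"hand":1},
    {"ax":0,"ay":0,"dx":-13.5,"dy":28.6,"dz":0,"az":1.239,"hand":1}
  ]
}}

```text
clock: 16.6
eef_pos: [622.8, 14.9, 118.9]
tool_rot: [3.141, -0.002, 1.678]
force: [-0.7, -0.2, -0.7]
width: 22.3
gripper_force: 59.3
```

>>> {"op": "send_rows", "data": {
  "series": [
    {"ax":0,"ay":0,"dx":0,"dy":0,"dz":2,"az":0,"hand":1},
    {"ax":0,"ay":0,"dx":0,"dy":0,"dz":3,"az":0,"hand":1},
    {"ax":0,"ay":0,"dx":0,"dy":0,"dz":3,"az":0,"hand":1},
    {"ax":0,"ay":0,"dx":0,"dy":0,"dz":3,"az":0,"hand":1}
  ]
}}

```text
clock: 17.0
eef_pos: [620.3, 7.3, 90.5]
tool_rot: [-3.14, 0.0, 1.672]
force: [0.4, -0.2, -1.0]
width: 22.1
gripper_force: 59.3
```

```bash
python3 - <<'E'
from h import *
mv(620.5,8.3,32,1.672)
E
```

```text
t=17.00 d(cm)=[0.1  0.04 5.85] a=[-0.002  0.     0.   ]
```

>>> {"op": "send_rows", "data": {
  "series": [
    {"ax":0,"ay":0,"dx":0.1,"dy":0,"dz":2,"az":0,"hand":1},
    {"ax":0,"ay":0,"dx":0.1,"dy":0,"dz":4,"az":0,"hand":1},
    {"ax":0,"ay":0,"dx":0.1,"dy":0,"dz":5.4,"az":0,"hand":1},
    {"ax":0,"ay":0,"dx":0.1,"dy":0,"dz":5.9,"az":0,"hand":1},
    {"ax":0,"ay":0,"dx":0.1,"dy":0,"dz":5.9,"az":0,"hand":1},
    {"ax":0,"ay":0,"dx":0.1,"dy":0,"dz":5.9,"az":0,"hand":1}
  ]
}}

```text
clock: 17.6
eef_pos: [621.5, 8.9, 33.0]
tool_rot: [3.14, 0.0, 1.673]
force: [0.1, 0.2, -1.1]
width: 22.4
gripper_force: 59.3
```

>>> {"op": "send_rows", "data": {
  "series": [
    {"ax":0,"ay":0,"dx":0,"dy":0,"dz":0.15,"az":0,"hand":1},
    {"ax":0,"ay":0,"dx":0,"dy":0,"dz":0.15,"az":0,"hand":0},
    {"ax":0,"ay":0,"dx":0,"dy":0,"dz":0.15,"az":0,"hand":0},
    {"ax":0,"ay":0,"dx":0,"dy":0,"dz":0.15,"az":0,"hand":0},
    {"ax":0,"ay":0,"dx":0,"dy":0,"dz":-3,"az":0,"hand":0},
    {"ax":0,"ay":0,"dx":0,"dy":0,"dz":-8,"az":0,"hand":0},
    {"ax":0,"ay":0,"dx":0,"dy":0,"dz":-13,"az":0,"hand":0},
    {"ax":0,"ay":0,"dx":5,"dy":0,"dz":-15,"az":0,"hand":0},
    {"ax":0,"ay":0,"dx":10,"dy":0,"dz":-15,"az":0,"hand":0},
    {"ax":0,"ay":0,"dx":15,"dy":0,"dz":-15,"az":0,"hand":0}
  ]
}}

```text
clock: 18.6
eef_pos: [606.6, 156.0, 184.1]
tool_rot: [3.138, -0.001, 1.671]
force: [1.0, 0.2, -1.0]
width: 85.2
gripper_force: 0.0
```

>>> {"op": "send_rows", "data": {
  "series": [
    {"ax":0,"ay":0,"dx":5,"dy":-5,"dz":0,"az":0,"hand":0},
    {"ax":0,"ay":0,"dx":10,"dy":-10,"dz":0,"az":0,"hand":0},
    {"ax":0,"ay":0,"dx":15,"dy":-15,"dz":0,"az":0,"hand":0},
    {"ax":0,"ay":0,"dx":18,"dy":-15,"dz":0,"az":0,"hand":0},
    {"ax":0,"ay":0,"dx":18,"dy":-15,"dz":0,"az":0,"hand":0}
  ]
}}

```text
clock: 19.1
eef_pos: [435.6, 321.2, 182.7]
tool_rot: [-3.141, -0.002, 1.676]
force: [0.4, 1.2, -0.2]
width: 85.4
gripper_force: 0.0
```

```bash
python3 - <<'E'
from h import *
d=get_image("top");np.savez("t2.npz",**d)
im=ortho(d,40,400,690,-140,140,2);cv2.imwrite("pics/t2.png",cv2.convertScaleAbs(im,alpha=1.7))
c,s=np.cos(.103),np.sin(.103)
for k in(-78,0,78):
    p=np.array([543.7+k*c,-7.7+k*s]); print((140-p[1])*2,(400-p[0])*2+580)
E
```

```text
311.43960416475676 447.773229322064
295.4 292.5999999999999
279.36039583524325 137.4267706779358
```

View pics/t2.png

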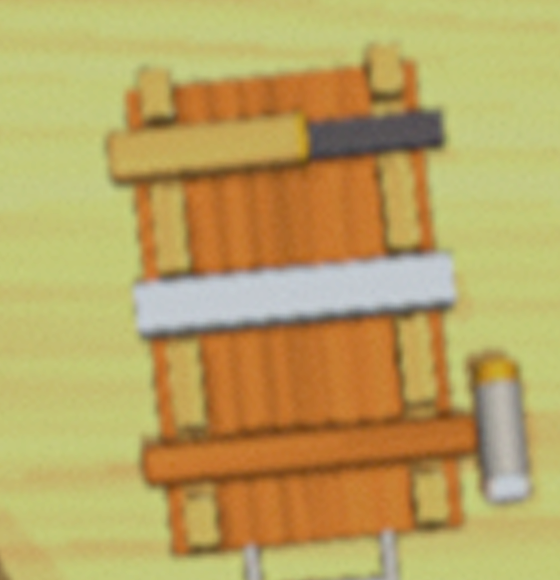

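The top view shows all three seated: hammer handle centre (312,448) against an expected (311,448), beam (295,294) against (295,293), and file (276,142) against (279,137). At 2 px/mm all are within about 3 mm, and the arm is clear.

```bash
python3 -c "
from cell import *
print(finish_job())"
```

```text
the job is handed in; nothing more can be done
None
```

I laid the hammer, beam and file in notch pairs 1, 2 and 3 and handed the job in at about 19 s of the 67 s; the last top view put each within about 3 mm of its slot, but no verdict came back.

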